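# Turn the pinning board cork side up

### The arm

A 6-joint arm with a two-finger parallel gripper is mounted at the origin on the work surface. World frame = base frame: x ahead of the robot, y to its left, z up, the work surface at z = 0. Lengths are in m, angles in rad, forces in N, time in s.
With the tool pointing down it reaches from about 0.35 to 0.975 m from the base axis. Payload 4.9 kg.
Tool frame: the origin (TCP) lies between the finger pads; the fingertips stand 22 mm ahead of it and the grasp point (between the pads) lies 3 mm ahead of it; z points along the fingers, y is the line along which they close (so a half turn about z gives the same grasp; the last joint's range is limited). The gripper opens to 85 mm and grips with 20 to 120 N. Pads are 22 mm wide; open, the fingers measure 114 mm over their backs; the gripper's body (76 mm by 85 mm) begins 54 mm behind the grasp point. The pads swing forward as they close: fully open they stand 13 mm farther back than shut.
Start: joints at [-1.434, 0.053, 1.613, -0, 1.476, -0.119], TCP at [0.158, -0.605, 0.253] pointing down, gripper open.
Joint ranges: [-3.01, 3.01], [-1.01, 2.22], [0.06, 2.58], [-1.02, 4.17], [0.09, 2.62], [-3.14, 3.14]. Speed limits (rad/s): [2.57, 2.57, 3.14, 3.14, 3.14, 3.14].

### API

Orientations are given as a unit quaternion [w, x, y, z].
In Python, from plant import state, grab_frame, get_calibration, job_done, recognise, regions_of gives the robot as it stands.
- The arm moves only by the tool apply_moves, never from a script. Its argument "targets" is a list of rows, each an object with "translation": the shift along the tool's x, y, z normalised to -1 to 1, where 1 is 100 mm, a list of three; "twist": the turn about the tool's z normalised to -1 to 1, where 1 is 0.1 rad; "hand": the opening, from 0 (shut) to 1 (fully open). A call has 1 to 8 rows; each row shifts and turns the commanded pose from where the row before left it, along the tool's axes as they then stand; what a row does not reach is not made up. A row lasts 1/10 s, in which the tool goes at most 50 mm and 8.59 degrees, less where a joint would pass 70% of its speed; a pose out of reach is approached as far as the arm can. A call with a number of a shift or a turn outside -1 to 1 is refused whole. A call with a gripper value outside its range is refused whole. The fingers move at their own pace and stop on an object; the grip force is fixed at half the most. Time passes only in rows, so rows that do not move let the fingers close. It gives the time, the measured TCP pose, the force, the opening and the grip force at its end, in the units of the state.
- state(): the state, without advancing time (a new reading comes with each control period).
- grab_frame(name): name is "side" or "top"; returns the picture (384x512x3 uint8, red, green, blue); there is no depth.
- get_calibration(name): a dict with "camera_matrix" (3x3 intrinsics, pixels), "pose" (4x4, takes a point from camera to world coordinates). Camera axes: x right, y up, looking along -z (the intrinsics and any distortion apply to the point x, -y, -z); pixel columns grow to the right and rows downward; lengths in m; the calibration is good to about 2 mm. A picture is of the moment at which its call begins. get_calibration takes no time and is no camera call.
- job_done(): hands the job in; it is judged then, once.
Trained networks look in the newest picture that a camera, given by its name, has taken for a name from the list of things; names that differ only in an ending like _2 or _b are one class to them, and where a whole thing is asked for, a point or a joint stands for the part that bears it (a point fixed in the world has none). Each returns a list of dicts, best first, with "score" (0 to 1); they miss things now and then, are a little off and sometimes report something else, mostly with a low value. They report only what shows in the picture. A call takes as long as a camera call. They do not tell look-alikes from the thing itself.
- recognise(camera, query): "point" ([x, y, z] in m, in world coordinates, good to about 4 mm: the middle of the surface that is visible of it).
- regions_of(camera, query): "pixels" (384x512 bool, what is visible of it).
The state is a dict: "time": time; "joint_pos": joint angles; "joint_vel": joint speeds; "joint_efforts": joint torques, N m; "tool_pos": TCP position; "tool_rot": TCP orientation; "contact_force": force on the tool from outside, world axes, zero at the start; "ft_torque": the same for the moment, N m; "gripper_width": opening from 0.0 (shut) to 1.0 (fully open); "grasp_force": force on a finger pad.
Only numpy, scipy, OpenCV 4.12 (cv2) and the standard library are available. Lean on these libraries where they do the work, as an engineer would, in place of code of your own. Each camera call takes 0.05 s, during which the arm holds its last target. There are 200 camera calls.

### The job

Turn the small pinning board over, only by pushing it with the fingers and never lifting it off the bench, so that it lies flat in front of the wooden backstop, cork side up. Push it along the bench against the sloping face of the backstop until its front end rides up and it leans there, then push the raised end back so that the board tips over onto its other face. Leave the other things on the bench where they are.

Things in the scene. Friction and masses are not known exactly. Their poses are not given: they have to be found in the camera images.
- board: the pinning board, a loose flat rectangle 150 mm long (its x) by 110 mm wide (its y) by 10 mm thick (its z), about 0.1 kg: plywood on one face, brown cork on the other. Origin at its very centre. At the start it lies on the bench plywood up, its z axis up and its x axis roughly towards the backstop; turned over, its z axis points down and the centre is 5 mm above the bench
- board_near (a point): middle of the board's 110 mm end that at the start is away from the backstop (75 mm from the centre along the board's -x), half-way through the thickness; this end stays down on the bench throughout
- board_far (a point): middle of the board's other 110 mm end (75 mm along its +x), towards the backstop at the start; the end that rises
- backstop: wooden backstop fixed to the bench, 200 mm wide (its y). Origin at the middle of its foot line, at bench height; its x axis is level and points from the open bench into the backstop, the direction to push. The face rises from the foot at 40 degrees to 45 mm forward and 38 mm up, then at 61 degrees to its top edge 65 mm forward and 74 mm up; upright back, 85 mm forward.
- stop_top (a point): middle of the backstop's top edge, 65 mm forward of the foot line and 74 mm above the bench. With the board's lower end at the foot line it leans on this edge at about 49 degrees, its raised end standing about 50 mm (along the board) beyond it, about 113 mm above the bench and 99 mm forward of the foot. Left alone it stays leaning
- spool: wooden thread spool, 40 mm across and 50 mm tall, standing beside the backstop; leave alone. Origin under its centre
- jar: glass jar with a steel lid, 60 mm across and 85 mm tall; leave alone. Origin under its centre
- hatblock: domed wooden hat block, about 125 mm across and 105 mm tall; leave alone. Origin under its centre
- brush: hand brush lying behind the backstop, less than 50 mm high; leave alone. Origin under its middle, its length along its x
There are look-alikes about, which are no part of the job. Of the things that look like the board, take the one that is farthest from the robot's base at the start.

How it is judged:
On the way:
1. the board leans on the backstop, its far end raised (contact force between board and backstop above 0.03 N and angle between board's own z axis and vertical between 0.5 and 1.5 rad and height (world z) of board_near below 0.02 m and height (world z) of board_far above 0.06 m), for 0.1 s.
At the end, for the whole second after the job is handed in: The board lies at rest flat on the bench (within 5 degrees), cork side up, its centre in front of the backstop's foot line by less than 300 mm and within 120 mm to either side of the backstop's middle; spool, jar, hat block and brush within 20 mm of where they began (angle between board's own z axis and vertical above 3.05 rad and height (world z) of board below 0.009 m and x of board in the frame of backstop between -0.3 and 0 m and y of board in the frame of backstop between -0.12 and 0.12 m and linear speed of board below 0.02 m/s and distance of each of spool, jar, hatblock, brush from where it was at the start of the episode below 0.02 m); the robot touches nothing.
It fails at once if the board is lifted: both of its ends are more than 25 mm above the bench (height (world z) of each of board_near, board_far above 0.03 m).
It fails at once if the spool is moved by more than 20 mm (distance of spool from where it was at the start of the episode above 0.02 m).
It fails at once if the jar is moved by more than 20 mm (distance of jar from where it was at the start of the episode above 0.02 m).
It fails at once if the hatblock is moved by more than 20 mm (distance of hatblock from where it was at the start of the episode above 0.02 m).
It fails at once if the brush is moved by more than 20 mm (distance of brush from where it was at the start of the episode above 0.02 m).
It also fails if it takes over 61 s, if anything falls off the work surface, if the arm or the gripper's body presses on something with over 40 N, if the wrist force passes 120 N, or if a joint passes its speed limit or range.

## Working session

There is one attempt and no reset: what is moved stays moved. The work goes in short steps, Python scripts to look and compute and a tool call to move; the robot and the scene stay as the last step left them, time stands still between calls to the robot, and variables do not carry over. Pictures are saved under pics/ and viewed, at most 10 in all, crops included, and the job is handed in when it is done.

Besides the shell and the picture viewer there is one more tool, called by a JSON object that holds its "method" and its "body", one argument or row to a line. apply_moves: Moves the arm, as the interface text tells. Its arguments: {"type":"object","properties":{"targets":{"type":"array"}},"required":["targets"]}

```bash
mkdir -p pics; ls
cat > h.py <<'E'
import numpy as np, cv2
from plant import *
def proj(c,P):
    C=get_calibration(c);K=np.array(C['camera_matrix']);T=np.array(C['pose'])
    p=(np.atleast_2d(P)-T[:3,3])@T[:3,:3]; p=p*[1,-1,-1]; u=p@K.T; return u[:,:2]/u[:,2:]
def unproj(c,uv,z):
    C=get_calibration(c);K=np.array(C['camera_matrix']);T=np.array(C['pose'])
    uv=np.atleast_2d(uv).astype(float); d=np.c_[uv,np.ones(len(uv))]@np.linalg.inv(K).T*[1,-1,-1]@T[:3,:3].T
    o=T[:3,3]; return o+d*((z-o[2])/d[:,2])[:,None]
def save(c,n):
    f=grab_frame(c); cv2.imwrite('pics/'+n,f[:,:,::-1]); return f
E
python3 - <<'E'
from h import *
a=save('top','t0.png');b=save('side','s0.png')
cv2.imwrite('pics/both.png',cv2.resize(np.vstack([a,b])[:,:,::-1],(400,600)) )
for q in ['board','backstop','spool','jar','hatblock','brush']:
  for c in ['top','side']:
    for r in recognise(c,q)[:4]: print(q,c,np.round(r['point'],3),round(r['score'],2),proj(c,r['point'])[0].round())
for c in ['top','side']: print(get_calibration(c))
print(state())
E
```

```text
pics
board top [0.572 0.057 0.01 ] 0.73 [229. 195.]
board top [0.354 0.085 0.014] 0.71 [216. 280.]
board side [0.345 0.081 0.013] 0.97 [161. 212.]
board side [0.324 0.285 0.01 ] 0.87 [147. 174.]
board side [0.57 0.05 0.01] 0.63 [249. 206.]
backstop top [ 0.562 -0.134  0.041] 0.59 [304. 198.]
backstop side [ 0.558 -0.176  0.047] 0.96 [273. 253.]
spool top [ 0.717 -0.074  0.048] 0.78 [280. 138.]
spool top [ 0.382 -0.077  0.082] 0.58 [283. 270.]
spool top [0.57  0.061 0.009] 0.55 [227. 196.]
spool side [ 0.716 -0.082  0.031] 0.63 [322. 220.]
jar top [0.568 0.055 0.009] 0.65 [230. 197.]
jar top [ 0.387 -0.081  0.082] 0.58 [284. 267.]
jar top [ 0.566 -0.134  0.039] 0.53 [304. 197.]
jar side [ 0.389 -0.099  0.055] 0.59 [188. 242.]
hatblock top [0.769 0.083 0.081] 0.76 [219. 114.]
hatblock side [0.769 0.043 0.062] 0.77 [322. 180.]
brush top [ 0.618 -0.286  0.021] 0.89 [361. 179.]
brush side [ 0.617 -0.297  0.02 ] 0.93 [320. 297.]
{'camera_matrix': array([[469.20043879,   0.        , 251.4458503 ],
       [  0.        , 469.20043879, 194.22791406],
       [  0.        ,   0.        ,   1.   
[... 729 characters left out ...]
3396640e+00,  5.26604150e-02,  1.61285766e+00,  9.82752148e-06,
        1.47599110e+00, -1.18992203e-01]), 'joint_vel': array([-2.40088228e-04, -1.23269292e-03,  6.01867532e-04,  9.70752804e-04,
        3.02380955e-05,  3.92949452e-04]), 'joint_efforts': array([ 3.22032338e-04, -3.93554199e+01, -3.70368719e+01, -7.96310064e-05,
        5.33540006e-04,  5.97676362e-06]), 'tool_pos': array([ 0.1581582 , -0.60465837,  0.25335347]), 'tool_rot': array([4.16965812e-05, 9.91830586e-01, 1.27562094e-01, 5.26380473e-06]), 'contact_force': array([-0.01409404,  0.34943337,  0.16108327]), 'ft_torque': array([-0.00897292,  0.00940576,  0.0276791 ]), 'grasp_force': 0.0, 'gripper_width': 1.0025455932114078}
```

View pics/t0.png

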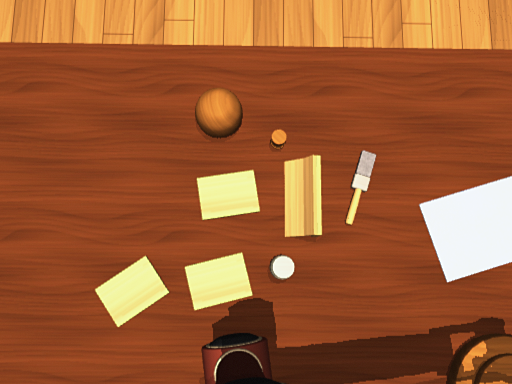

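View pics/s0.png

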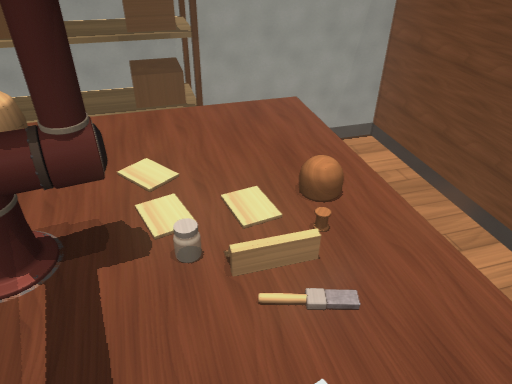

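Top view: there are three board-like plates at (228,195), (218,281) and (132,291). The one farthest from the base is (228,195), about 0.57 m away. The backstop is at (303,196), with its foot line at column ~285 and its push direction about -y. The side view agrees: plate (250,205), backstop (275,252), spool (322,219), jar (187,240), brush (310,298). Next I'll measure the outlines and check a crop.

Run:
```python
from h import *
f=save('top','t1.png')
def rect(q,near):
    for r in regions_of('top',q):
        m=r['pixels'].astype(np.uint8); ys,xs=np.nonzero(m)
        if np.hypot(xs.mean()-near[0],ys.mean()-near[1])<15:
            c=max(cv2.findContours(m,0,2)[0],key=cv2.contourArea)
            return cv2.boxPoints(cv2.minAreaRect(c)), cv2.approxPolyDP(c,4,True)[:,0]
for q,n,z in [('board',(228,195),.01),('backstop',(303,196),0)]:
    b=rect(q,n)
    print(q)
    if b: print(b[0].round(1).tolist(),b[1].tolist()); W=unproj('top',b[0],z); print(W.round(3), W.mean(0), np.linalg.norm(W-np.roll(W,1,0),axis=1))
cv2.imwrite('pics/c1.png',cv2.resize(f[130:260,180:340,::-1],None,fx=5,fy=4.6,interpolation=cv2.INTER_CUBIC))
```

```text
board
[[196.1999969482422, 178.39999389648438], [253.3000030517578, 170.0], [259.29998779296875, 211.1999969482422], [202.1999969482422, 219.5]] [[252, 172], [199, 178], [203, 218], [258, 211]]
[[ 0.616  0.143  0.01 ]
 [ 0.64  -0.006  0.01 ]
 [ 0.531 -0.023  0.01 ]
 [ 0.508  0.125  0.01 ]] [0.57398529 0.05986202 0.01      ] [0.10987486 0.15139004 0.11038893 0.14921947]
backstop
[[284.0, 156.0], [321.0, 156.0], [321.0, 237.0], [284.0, 237.0]] [[319, 157], [285, 164], [285, 236], [321, 234]]
[[ 0.682 -0.088  0.   ]
 [ 0.683 -0.187  0.   ]
 [ 0.467 -0.184  0.   ]
 [ 0.466 -0.087  0.   ]] [ 0.57433499 -0.13648767  0.        ] [0.21612771 0.09907656 0.21642948 0.0962568 ]
```

View pics/c1.png

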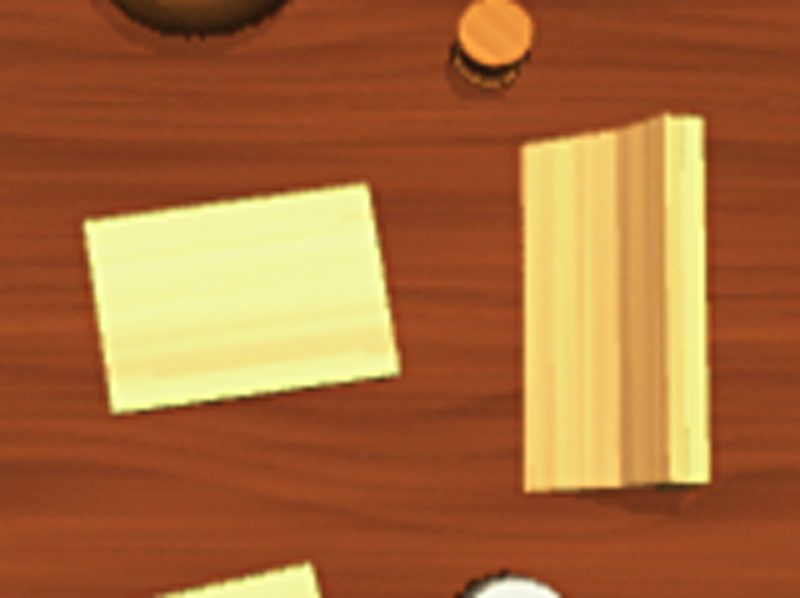

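The crop shows the chosen plywood plate (edges x 85–400, y 185–412 in the crop). The backstop foot is the left edge, crop (523,145)–(525,492), and the top and back edges are at x≈667 and 705. Next I turn the tool so its y axis lies along the plate's near end.

{"method": "apply_moves", "body": {
  "targets": [
    {"translation": [0,0,0],"twist": -1,"hand": 0.6},
    {"translation": [0,0,0],"twist": -1,"hand": 0.6},
    {"translation": [0,0,0],"twist": -1,"hand": 0.6},
    {"translation": [0,0,0],"twist": -1,"hand": 0.6},
    {"translation": [0,0,0],"twist": -1,"hand": 0.6},
    {"translation": [0,0,0],"twist": -1,"hand": 0.6},
    {"translation": [0,0,0],"twist": -1,"hand": 0.6},
    {"translation": [0,0,0],"twist": -1,"hand": 0.6}
  ]
}}

```text
time: 1.65
tool_pos: [0.1581, -0.6046, 0.2533]
tool_rot: [-0.0, 0.863, 0.505, 0.0]
contact_force: [-0.7, -0.1, 0.6]
gripper_width: 0.602
grasp_force: 0.0
```

{"method": "apply_moves", "body": {
  "targets": [
    {"translation": [0,0,0],"twist": -1,"hand": 0.6},
    {"translation": [0,0,0],"twist": -1,"hand": 0.6},
    {"translation": [0,0,0],"twist": -1,"hand": 0.6},
    {"translation": [0,0,0],"twist": -1,"hand": 0.6},
    {"translation": [0,0,0],"twist": -1,"hand": 0.6},
    {"translation": [0,0,0],"twist": -1,"hand": 0.6},
    {"translation": [0,0,0],"twist": -0.73,"hand": 0.6},
    {"translation": [0,0,0],"twist": 0,"hand": 0.6}
  ]
}}

```text
time: 2.45
tool_pos: [0.1582, -0.6046, 0.2533]
tool_rot: [0.0, 0.649, 0.761, -0.0]
contact_force: [-0.1, -1.2, -0.3]
gripper_width: 0.6
grasp_force: 0.0
```

{"method": "apply_moves", "body": {
  "targets": [
    {"translation": [0.3,0.215,0],"twist": 0,"hand": 0.6},
    {"translation": [0.3,0.215,0],"twist": 0,"hand": 0.6},
    {"translation": [0.3,0.215,0],"twist": 0,"hand": 0.6},
    {"translation": [0.3,0.215,0],"twist": 0,"hand": 0.6},
    {"translation": [0.3,0.215,0],"twist": 0,"hand": 0.6},
    {"translation": [0.3,0.215,0],"twist": 0,"hand": 0.6},
    {"translation": [0.3,0.215,0],"twist": 0,"hand": 0.6},
    {"translation": [0.3,0.215,0],"twist": 0,"hand": 0.6}
  ]
}}

```text
time: 3.25
tool_pos: [0.2906, -0.3392, 0.2535]
tool_rot: [0.0, 0.65, 0.76, -0.0]
contact_force: [0.3, 0.3, 0.2]
gripper_width: 0.601
grasp_force: 0.0
```

```bash
cat >> h.py <<'E'
from scipy.spatial.transform import Rotation as R
def togo(P):
    s=state();q=s['tool_rot'];r=R.from_quat([q[1],q[2],q[3],q[0]]).as_matrix()
    print('t',s['time'],'tcp',s['tool_pos'].round(4),'yaw y',round(float(np.degrees(np.arctan2(r[1,1],r[0,1]))),2),'F',s['contact_force'].round(2),'w',round(s['gripper_width'],2),'j',s['joint_pos'].round(2))
    print('togo units',(r.T@(np.array(P)-s['tool_pos'])*10).round(3))
E
python3 - <<'E'
from h import *
print(unproj('top',[[284.6,161.5],[285,237]],0).round(4))
print(unproj('top',[[313,155],[313.6,234.8],[320.6,155.4],[322,234.8]],.074).round(4))
togo([.553,.185,.253])
E
```

```text
[[ 0.6668 -0.0895  0.    ]
 [ 0.4658 -0.0899  0.    ]]
[[ 0.6666 -0.1548  0.074 ]
 [ 0.4662 -0.1536  0.074 ]
 [ 0.6658 -0.1739  0.074 ]
 [ 0.4664 -0.1741  0.074 ]]
t 3.25 tcp [ 0.2906 -0.3392  0.2535] yaw y 8.92 F [0.29 0.26 0.22] w 0.6 j [-1.03 -0.4   2.01  0.    1.53 -1.19]
togo units [4.772e+00 3.405e+00 4.000e-03]
```

{"method": "apply_moves", "body": {
  "targets": [
    {"translation": [0.298,0.213,0],"twist": 0,"hand": 0.6},
    {"translation": [0.298,0.213,0],"twist": 0,"hand": 0.6},
    {"translation": [0.298,0.213,0],"twist": 0,"hand": 0.6},
    {"translation": [0.298,0.213,0],"twist": 0,"hand": 0.6},
    {"translation": [0.298,0.213,0],"twist": 0,"hand": 0.6},
    {"translation": [0.298,0.213,0],"twist": 0,"hand": 0.6},
    {"translation": [0.298,0.213,0],"twist": 0,"hand": 0.6},
    {"translation": [0.298,0.213,0],"twist": 0,"hand": 0.6}
  ]
}}

```text
time: 4.05
tool_pos: [0.4215, -0.0768, 0.2536]
tool_rot: [0.001, 0.65, 0.76, 0.0]
contact_force: [1.0, 0.1, 1.0]
gripper_width: 0.597
grasp_force: 0.0
```

{"method": "apply_moves", "body": {
  "targets": [
    {"translation": [0.298,0.213,0],"twist": 0,"hand": 0.6},
    {"translation": [0.298,0.213,0],"twist": 0,"hand": 0.6},
    {"translation": [0.298,0.213,0],"twist": 0,"hand": 0.6},
    {"translation": [0.298,0.213,0],"twist": 0,"hand": 0.6},
    {"translation": [0.298,0.213,0],"twist": 0,"hand": 0.6},
    {"translation": [0.298,0.213,0],"twist": 0,"hand": 0.6},
    {"translation": [0.298,0.213,0],"twist": 0,"hand": 0.6},
    {"translation": [0.298,0.213,0],"twist": 0,"hand": 0.6}
  ]
}}

```text
time: 4.85
tool_pos: [0.5523, 0.1855, 0.2534]
tool_rot: [0.0, 0.65, 0.76, 0.0]
contact_force: [-0.1, 0.0, -0.5]
gripper_width: 0.595
grasp_force: 0.0
```

{"method": "apply_moves", "body": {
  "targets": [
    {"translation": [0,0,0.4],"twist": 0,"hand": 0.6},
    {"translation": [0,0,0.4],"twist": 0,"hand": 0.6},
    {"translation": [0,0,0.4],"twist": 0,"hand": 0.6},
    {"translation": [0,0,0.4],"twist": 0,"hand": 0.6},
    {"translation": [0,0,0.35],"twist": 0,"hand": 0.6},
    {"translation": [0,0,0.2],"twist": 0,"hand": 0.6},
    {"translation": [0,0,0.05],"twist": 0,"hand": 0.6},
    {"translation": [0,0,0],"twist": 0,"hand": 0.6}
  ]
}}

```text
time: 5.65
tool_pos: [0.5514, 0.1839, 0.0328]
tool_rot: [-0.0, 0.649, 0.76, -0.001]
contact_force: [-0.7, -0.4, 0.5]
gripper_width: 0.602
grasp_force: 0.0
```

Run:
```python
from h import *
togo([.553,.185,.025])
f=save('side','s2.png')
cv2.imwrite('pics/c2.png',cv2.resize(f[110:290,150:390,::-1],None,fx=3.3,fy=3.3,interpolation=cv2.INTER_CUBIC))
```

```text
t 5.65 tcp [0.5514 0.1839 0.0328] yaw y 9.0 F [-0.66 -0.41  0.49] w 0.6 j [0.19 0.19 1.86 0.   1.09 0.04]
togo units [0.009 0.017 0.078]
```

View pics/c2.png

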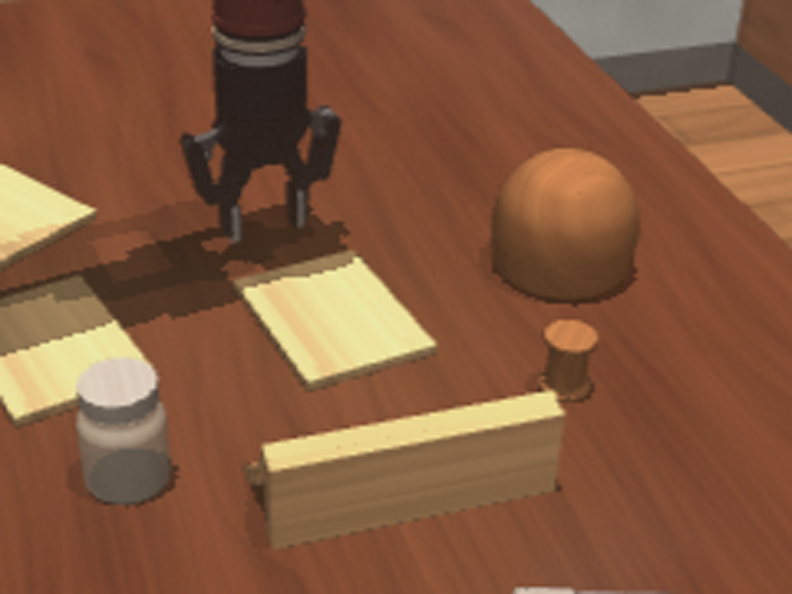

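The fingers stand behind the plate's near end, with pads at crop (235,240) and (300,225), still slightly above the bench. I'll lower in small steps to find it.

{"method": "apply_moves", "body": {
  "targets": [
    {"translation": [0,0,0.04],"twist": 0,"hand": 0.6},
    {"translation": [0,0,0.04],"twist": 0,"hand": 0.6},
    {"translation": [0,0,0],"twist": 0,"hand": 0.6},
    {"translation": [0,0,0],"twist": 0,"hand": 0.6}
  ]
}}

```text
time: 6.1
tool_pos: [0.5519, 0.1839, 0.0256]
tool_rot: [0.0, 0.649, 0.761, 0.0]
contact_force: [0.6, -0.1, 0.3]
gripper_width: 0.598
grasp_force: 0.0
```

{"method": "apply_moves", "body": {
  "targets": [
    {"translation": [0,0,0.015],"twist": 0,"hand": 0.6},
    {"translation": [0,0,0.015],"twist": 0,"hand": 0.6},
    {"translation": [0,0,0],"twist": 0,"hand": 0.6}
  ]
}}

```text
time: 6.4
tool_pos: [0.5515, 0.1839, 0.022]
tool_rot: [-0.0, 0.649, 0.761, -0.0]
contact_force: [0.2, -0.3, 0.1]
gripper_width: 0.6
grasp_force: 0.0
```

{"method": "apply_moves", "body": {
  "targets": [
    {"translation": [0,0,0.015],"twist": 0,"hand": 0.6},
    {"translation": [0,0,0.015],"twist": 0,"hand": 0.6},
    {"translation": [0,0,0],"twist": 0,"hand": 0.6}
  ]
}}

```text
time: 6.7
tool_pos: [0.5515, 0.1839, 0.019]
tool_rot: [-0.0, 0.649, 0.761, -0.0]
contact_force: [-0.1, -0.6, 0.2]
gripper_width: 0.601
grasp_force: 0.0
```

{"method": "apply_moves", "body": {
  "targets": [
    {"translation": [0,0,0.01],"twist": 0,"hand": 0.6},
    {"translation": [0,0,0],"twist": 0,"hand": 0.6}
  ]
}}

```text
time: 6.9
tool_pos: [0.5519, 0.1839, 0.0188]
tool_rot: [-0.0, 0.649, 0.761, -0.0]
contact_force: [-2.5, -0.6, 3.3]
gripper_width: 0.595
grasp_force: 1.9
```

{"method": "apply_moves", "body": {
  "targets": [
    {"translation": [0,0,-0.025],"twist": 0,"hand": 0.6},
    {"translation": [-0.1,0,0],"twist": 0,"hand": 0.6},
    {"translation": [-0.15,0,0],"twist": 0,"hand": 0.6},
    {"translation": [-0.1,0,0],"twist": 0,"hand": 0.6},
    {"translation": [-0.05,0,0],"twist": 0,"hand": 0.6},
    {"translation": [-0.03,0,0],"twist": 0,"hand": 0.6}
  ]
}}

```text
time: 7.5
tool_pos: [0.5586, 0.1405, 0.0207]
tool_rot: [-0.0, 0.65, 0.76, 0.0]
contact_force: [-0.4, 0.4, 1.2]
gripper_width: 0.602
grasp_force: 0.2
```

{"method": "apply_moves", "body": {
  "targets": [
    {"translation": [-0.07,0,0],"twist": 0.2,"hand": 0.6},
    {"translation": [-0.07,0,0],"twist": 0.2,"hand": 0.6},
    {"translation": [-0.07,0,0],"twist": 0.2,"hand": 0.6},
    {"translation": [-0.07,0,0],"twist": 0.2,"hand": 0.6},
    {"translation": [-0.07,0,0],"twist": 0.2,"hand": 0.6},
    {"translation": [-0.07,0,0],"twist": 0.2,"hand": 0.6},
    {"translation": [-0.07,0,0],"twist": 0.2,"hand": 0.6},
    {"translation": [-0.05,0,0],"twist": 0.17,"hand": 0.6}
  ]
}}

```text
time: 8.3
tool_pos: [0.5635, 0.087, 0.0208]
tool_rot: [0.0, 0.707, 0.707, 0.0]
contact_force: [1.1, 1.8, -0.3]
gripper_width: 0.603
grasp_force: 0.2
```

Run:
```python
from h import *
togo([.566,-.075,.0205])
f=save('side','s3.png')
cv2.imwrite('pics/c3.png',cv2.resize(f[110:290,150:390,::-1],None,fx=3.3,fy=3.3,interpolation=cv2.INTER_CUBIC))
```

```text
t 8.3 tcp [0.5635 0.087  0.0208] yaw y -0.05 F [ 1.13  1.76 -0.32] w 0.6 j [ 0.02  0.18  1.89 -0.    1.07  0.02]
togo units [-1.62   0.027  0.003]
```

View pics/c3.png

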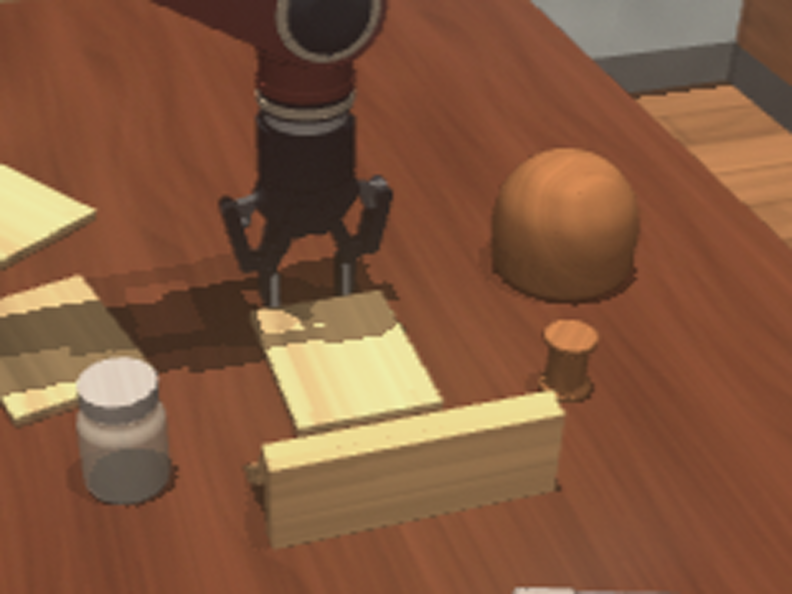

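The plate is now square to the backstop (near edge (250–383, 300), far edge about (300–440, 415)), just short of the foot. I keep pushing.

{"method": "apply_moves", "body": {
  "targets": [
    {"translation": [-0.08,0,0],"twist": 0,"hand": 0.6},
    {"translation": [-0.08,0,0],"twist": 0,"hand": 0.6},
    {"translation": [-0.08,0,0],"twist": 0,"hand": 0.6},
    {"translation": [-0.08,0,0],"twist": 0,"hand": 0.6},
    {"translation": [-0.08,0,0],"twist": 0,"hand": 0.6},
    {"translation": [-0.08,0,0],"twist": 0,"hand": 0.6},
    {"translation": [-0.08,0,0],"twist": 0,"hand": 0.6},
    {"translation": [-0.08,0,0],"twist": 0,"hand": 0.6}
  ]
}}

```text
time: 9.15
tool_pos: [0.5634, 0.023, 0.0207]
tool_rot: [-0.0, 0.707, 0.707, -0.0]
contact_force: [0.2, 1.3, -0.1]
gripper_width: 0.597
grasp_force: 0.4
```

Run:
```python
from h import *
togo([.566,-.072,.0205])
f=save('side','s4.png')
cv2.imwrite('pics/c4.png',cv2.resize(f[110:290,150:390,::-1],None,fx=3.3,fy=3.3,interpolation=cv2.INTER_CUBIC))
```

```text
t 9.15 tcp [0.5634 0.023  0.0207] yaw y 0.05 F [ 0.21  1.33 -0.14] w 0.6 j [-0.09  0.17  1.91 -0.    1.06 -0.09]
togo units [-0.95   0.025  0.002]
```

View pics/c4.png

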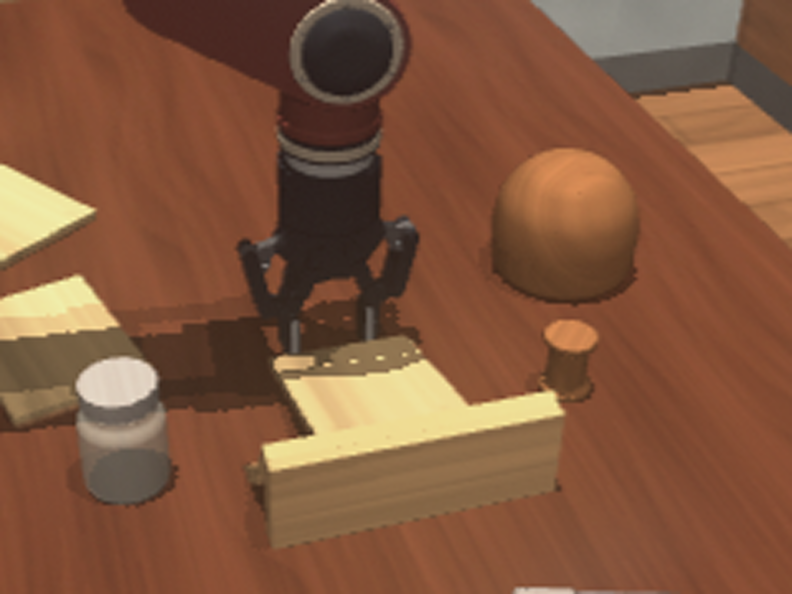

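The front end is going onto the slope, hidden behind the backstop, and the near edge at (275–420, 355) is still square. I continue to the foot line.

{"method": "apply_moves", "body": {
  "targets": [
    {"translation": [-0.08,0,0],"twist": 0,"hand": 0.6},
    {"translation": [-0.08,0,0],"twist": 0,"hand": 0.6},
    {"translation": [-0.08,0,0],"twist": 0,"hand": 0.6},
    {"translation": [-0.08,0,0],"twist": 0,"hand": 0.6},
    {"translation": [-0.08,0,0],"twist": 0,"hand": 0.6},
    {"translation": [-0.08,0,0],"twist": 0,"hand": 0.6},
    {"translation": [-0.08,0,0],"twist": 0,"hand": 0.6},
    {"translation": [-0.08,0,0],"twist": 0,"hand": 0.6}
  ]
}}

```text
time: 10.0
tool_pos: [0.5636, -0.041, 0.0209]
tool_rot: [0.0, 0.707, 0.707, 0.0]
contact_force: [0.5, 0.2, -0.1]
gripper_width: 0.6
grasp_force: 0.3
```

{"method": "apply_moves", "body": {
  "targets": [
    {"translation": [-0.07,0,0],"twist": 0,"hand": 0.6},
    {"translation": [-0.07,0,0],"twist": 0,"hand": 0.6},
    {"translation": [-0.07,0,0],"twist": 0,"hand": 0.6},
    {"translation": [-0.06,0,0],"twist": 0,"hand": 0.6},
    {"translation": [-0.03,0,0],"twist": 0,"hand": 0.6},
    {"translation": [0,0,0],"twist": 0,"hand": 0.6}
  ]
}}

```text
time: 10.6
tool_pos: [0.5637, -0.0708, 0.0209]
tool_rot: [0.0, 0.707, 0.707, -0.0]
contact_force: [-0.0, 0.4, 0.6]
gripper_width: 0.604
grasp_force: 0.0
```

Run:
```python
from h import *
togo([.566,-.072,.0205])
f=save('side','s5.png')
cv2.imwrite('pics/c5.png',cv2.resize(f[110:290,150:390,::-1],None,fx=3.3,fy=3.3,interpolation=cv2.INTER_CUBIC))
```

```text
t 10.6 tcp [ 0.5637 -0.0708  0.0209] yaw y 0.03 F [-0.03  0.37  0.56] w 0.6 j [-0.26  0.18  1.9  -0.    1.06 -0.26]
togo units [-0.012  0.023  0.004]
```

View pics/c5.png

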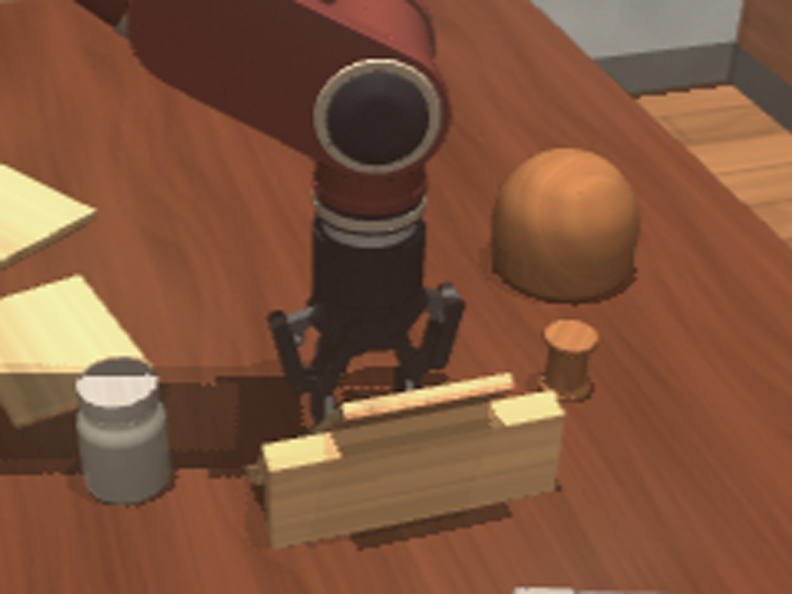

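The plate leans on the backstop with its raised end edge at crop (343,412)–(513,380). I'll back off, raise, and measure the raised end.

{"method": "apply_moves", "body": {
  "targets": [
    {"translation": [0.15,0,0],"twist": 0,"hand": 0.6},
    {"translation": [0.3,0,0],"twist": 0,"hand": 0.6},
    {"translation": [0,0,-0.4],"twist": 0,"hand": 0.6},
    {"translation": [0,0,-0.4],"twist": 0,"hand": 0.6},
    {"translation": [0,0,-0.4],"twist": 0,"hand": 0.6},
    {"translation": [0,0,-0.4],"twist": 0,"hand": 0.6},
    {"translation": [0,0,-0.2],"twist": 0,"hand": 0.6},
    {"translation": [0,0,0],"twist": 0,"hand": 0.6}
  ]
}}

```text
time: 11.45
tool_pos: [0.5658, -0.0244, 0.2057]
tool_rot: [0.003, 0.706, 0.708, 0.003]
contact_force: [0.3, -0.5, 0.1]
gripper_width: 0.599
grasp_force: 0.0
```

Run:
```python
from h import *
f=save('side','s6.png')
px=np.array([[343,412],[513,380]])/3.3+[150,110]
print(unproj('side',px,.113).round(3))
for r in recognise('side','board')[:3]: print(np.round(r['point'],3),r['score'])
togo([.575,-.235,.2])
cv2.imwrite('pics/c6.png',cv2.resize(f[150:290,200:360,::-1],None,fx=4.2,fy=4.2,interpolation=cv2.INTER_CUBIC))
```

```text
[[ 0.513 -0.183  0.113]
 [ 0.624 -0.183  0.113]]
[0.344 0.078 0.012] 0.98
[ 0.557 -0.182  0.108] 0.75
[0.326 0.284 0.012] 0.74
t 11.55 tcp [ 0.5633 -0.0244  0.2006] yaw y 0.11 F [0.07 0.23 0.35] w 0.6 j [-0.18 -0.05  1.81  0.    1.39 -0.18]
togo units [-2.107  0.113  0.006]
```

View pics/c6.png

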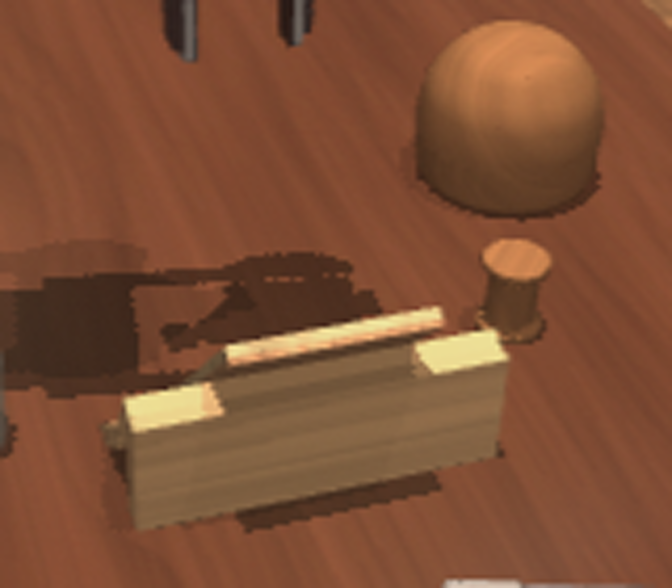

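The plate stays leaning by itself, raised end at x≈0.568, y≈-0.185, with the fingers clear of it at crop (185,30). I cross over at height and come down behind it.

{"method": "apply_moves", "body": {
  "targets": [
    {"translation": [-0.3,0.05,0],"twist": 0,"hand": 0.6},
    {"translation": [-0.3,0,0],"twist": 0,"hand": 0.6},
    {"translation": [-0.3,0,0],"twist": 0,"hand": 0.6},
    {"translation": [-0.3,0,0],"twist": 0,"hand": 0.6},
    {"translation": [-0.3,0,0],"twist": 0,"hand": 0.6},
    {"translation": [-0.3,0,0],"twist": 0,"hand": 0.6},
    {"translation": [-0.3,0,0],"twist": 0,"hand": 0.6},
    {"translation": [0,0,0],"twist": 0,"hand": 0.6}
  ]
}}

```text
time: 12.35
tool_pos: [0.5674, -0.2374, 0.1977]
tool_rot: [-0.002, 0.708, 0.706, -0.001]
contact_force: [0.1, -0.6, -0.1]
gripper_width: 0.597
grasp_force: 0.0
```

{"method": "apply_moves", "body": {
  "targets": [
    {"translation": [0,0,0.3],"twist": 0,"hand": 0.6},
    {"translation": [0,0,0.3],"twist": 0,"hand": 0.6},
    {"translation": [0,0,0.28],"twist": 0,"hand": 0.6},
    {"translation": [0,0,0],"twist": 0,"hand": 0.6}
  ]
}}

```text
time: 12.75
tool_pos: [0.5646, -0.2319, 0.1054]
tool_rot: [-0.006, 0.707, 0.708, -0.002]
contact_force: [-0.7, -0.6, -0.5]
gripper_width: 0.601
grasp_force: 0.0
```

{"method": "apply_moves", "body": {
  "targets": [
    {"translation": [0.1,0,0],"twist": 0,"hand": 0.6},
    {"translation": [0.1,0,0],"twist": 0,"hand": 0.6},
    {"translation": [0.06,0,0],"twist": 0,"hand": 0.6},
    {"translation": [0.06,0,0],"twist": 0,"hand": 0.6},
    {"translation": [0.06,0,0],"twist": 0,"hand": 0.6},
    {"translation": [0.06,0,0],"twist": 0,"hand": 0.6},
    {"translation": [0.06,0,0],"twist": 0,"hand": 0.6},
    {"translation": [0.06,0,0],"twist": 0,"hand": 0.6}
  ]
}}

```text
time: 13.55
tool_pos: [0.5687, -0.1789, 0.1129]
tool_rot: [0.0, 0.707, 0.707, -0.0]
contact_force: [-0.2, -0.4, 0.4]
gripper_width: 0.598
grasp_force: 0.3
```

Run:
```python
from h import *
f=save('side','s7.png')
togo([.568,-.08,.112])
cv2.imwrite('pics/c7.png',cv2.resize(f[110:290,150:390,::-1],None,fx=3.3,fy=3.3,interpolation=cv2.INTER_CUBIC))
```

```text
t 13.6 tcp [ 0.5686 -0.178   0.1127] yaw y 0.08 F [ 0.31 -0.23  0.02] w 0.6 j [-0.43  0.11  1.8   0.    1.24 -0.43]
togo units [ 0.98  -0.004  0.008]
```

View pics/c7.png

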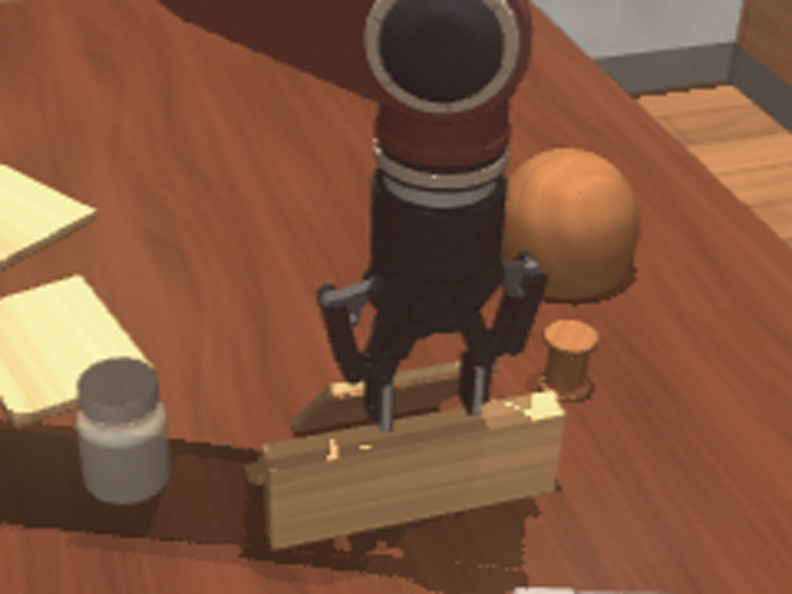

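The fingers are pushing the raised end: cork shows at crop (400,400) and the end edge runs (335,388)–(460,368). Next is a numerical check for sliding.

Run:
```python
from h import *
for n,p in [('farL',(335,388)),('farR',(460,368)),('lowL',(293,428))]:
    px=np.array(p)/3.3+[150,110]
    for z in ([0,.01,.03,.05] if n=='lowL' else [.09,.1,.11,.12,.13]): print(n,unproj('side',px,z)[0].round(3))
for r in recognise('side','board')[:3]: print(np.round(r['point'],3),r['score'])
```

```text
farL [ 0.523 -0.133  0.09 ]
farL [ 0.519 -0.144  0.1  ]
farL [ 0.516 -0.156  0.11 ]
farL [ 0.512 -0.168  0.12 ]
farL [ 0.508 -0.18   0.13 ]
farR [ 0.608 -0.135  0.09 ]
farR [ 0.603 -0.147  0.1  ]
farR [ 0.598 -0.159  0.11 ]
farR [ 0.593 -0.17   0.12 ]
farR [ 0.588 -0.182  0.13 ]
lowL [ 0.512 -0.062  0.   ]
lowL [ 0.509 -0.073  0.01 ]
lowL [ 0.503 -0.096  0.03 ]
lowL [ 0.498 -0.118  0.05 ]
[0.325 0.283 0.009] 0.94
[ 0.555 -0.136  0.08 ] 0.57
[0.345 0.082 0.013] 0.57
```

{"method": "apply_moves", "body": {
  "targets": [
    {"translation": [0.05,0,-0.03],"twist": 0,"hand": 0.6},
    {"translation": [0.05,0,-0.03],"twist": 0,"hand": 0.6},
    {"translation": [0.05,0,-0.02],"twist": 0,"hand": 0.6},
    {"translation": [0.05,0,-0.02],"twist": 0,"hand": 0.6}
  ]
}}

```text
time: 14.05
tool_pos: [0.5688, -0.159, 0.1233]
tool_rot: [0.0, 0.707, 0.707, 0.0]
contact_force: [-0.3, -1.1, 0.5]
gripper_width: 0.598
grasp_force: 0.3
```

Run:
```python
from h import *
togo([.568,-.08,.112])
f=save('side','s8.png'); g=save('top','t8.png')
cv2.imwrite('pics/c8.png',np.hstack([cv2.resize(f[130:270,210:330,::-1],None,fx=3.3,fy=4.2,interpolation=cv2.INTER_CUBIC),cv2.resize(g[130:270,210:330,::-1],None,fx=3.3,fy=4.2,interpolation=cv2.INTER_CUBIC)]))
for r in regions_of('side','board')[:3]:
    m=r['pixels'];ys,xs=np.nonzero(m); print(r['score'],xs.min(),xs.max(),ys.min(),ys.max(),(xs.mean(),ys.mean()), 'left',xs[xs.argmin()],ys[xs.argmin()],'topright',xs[ys.argmin()],ys.min(),'topleft',[(int(x),int(ys[xs==x].min()),int(ys[xs==x].max())) for x in range(xs.min(),xs.max()+1,4)])
```

```text
t 14.05 tcp [ 0.5688 -0.159   0.1233] yaw y 0.06 F [-0.32 -1.05  0.45] w 0.6 j [-0.4   0.09  1.8   0.    1.25 -0.4 ]
togo units [ 0.79  -0.008  0.113]
0.91 118 177 159 190 (np.float64(147.5302752293578), np.float64(174.37706422018348)) left 118 172 topright 145 159 topleft [(118, 172, 173), (122, 169, 176), (126, 168, 179), (130, 166, 181), (134, 164, 183), (138, 162, 185), (142, 161, 187), (146, 159, 190), (150, 161, 190), (154, 163, 188), (158, 164, 186), (162, 166, 184), (166, 168, 182), (170, 170, 180), (174, 172, 178)]
0.87 135 192 193 239 (np.float64(162.1487383798141), np.float64(214.33532536520585)) left 135 206 topright 172 193 topleft [(135, 206, 207), (139, 204, 214), (143, 202, 220), (147, 201, 227), (151, 200, 234), (155, 198, 239), (159, 197, 238), (163, 196, 236), (167, 195, 235), (171, 194, 233), (175, 195, 222), (179, 200, 220), (183, 205, 219), (187, 210, 218), (191, 216, 218)]
0.59 239 286 211 238 (np.float64(263.5182186234818), np.float64(224.9136302294197)) left 239 233 topright 275 211 topleft [(239, 233, 238), (243, 226, 238), (247, 218, 237), (251, 216, 236), (255, 217, 236), (259, 228, 235), (263, 231, 234), (267, 214, 233), (271, 212, 232), (275, 211, 231), (279, 211, 231), (283, 211, 228)]
```

```bash
cat >> h.py <<'E'
def onx(c,uv,x):
    A=unproj(c,uv,0.);B=unproj(c,uv,.1); t=(x-A[:,0])/(B[:,0]-A[:,0]); return A+(B-A)*t[:,None]
def leftedge(x=.513):
    for r in regions_of('side','board'):
        m=r['pixels'];ys,xs=np.nonzero(m)
        if 230<xs.mean()<300 and ys.mean()>190:
            p=[(u,ys[xs==u].min()) for u in range(xs.min(),xs.min()+14)]
            print(round(r['score'],2)); print(onx('side',p,x)[:,1:].round(3).tolist())
E
python3 - <<'E'
from h import *
f=grab_frame('side'); leftedge()
E
```

```text
0.75
[[-0.05, 0.008], [-0.061, 0.023], [-0.071, 0.04], [-0.08, 0.053], [-0.089, 0.066], [-0.098, 0.078], [-0.107, 0.09], [-0.115, 0.102], [-0.123, 0.111], [-0.131, 0.119], [-0.138, 0.127], [-0.146, 0.133], [-0.153, 0.138], [-0.16, 0.144]]
0.55
[[0.131, -0.209], [0.115, -0.191], [0.099, -0.174], [0.085, -0.157], [0.07, -0.141], [0.056, -0.121], [0.043, -0.106], [0.03, -0.091], [0.017, -0.081], [0.006, -0.071], [-0.006, -0.061], [-0.017, -0.052], [-0.028, -0.039], [-0.039, -0.03]]
```

The plate's lower end slides a little while it tips (now about 54°). I'll raise the fingers along with the edge while pushing, so friction helps instead of hindering.

{"method": "apply_moves", "body": {
  "targets": [
    {"translation": [0.03,0,-0.025],"twist": 0,"hand": 0.6},
    {"translation": [0.03,0,-0.025],"twist": 0,"hand": 0.6},
    {"translation": [0.03,0,-0.025],"twist": 0,"hand": 0.6},
    {"translation": [0.03,0,-0.025],"twist": 0,"hand": 0.6},
    {"translation": [0.03,0,-0.02],"twist": 0,"hand": 0.6}
  ]
}}

```text
time: 14.8
tool_pos: [0.5687, -0.144, 0.1351]
tool_rot: [0.0, 0.707, 0.707, 0.0]
contact_force: [0.3, 0.9, -0.4]
gripper_width: 0.601
grasp_force: 0.1
```

Run:
```python
from h import *
f=save('side','s9.png'); togo([.568,-.08,.112]); leftedge()
```

```text
t 14.85 tcp [ 0.5689 -0.1437  0.1355] yaw y 0.08 F [-0.41  0.11 -0.14] w 0.59 j [-0.37  0.06  1.81  0.    1.27 -0.38]
togo units [ 0.637 -0.008  0.235]
0.95
[[-0.041, 0.004], [-0.051, 0.021], [-0.061, 0.035], [-0.071, 0.052], [-0.08, 0.068], [-0.09, 0.083], [-0.099, 0.104], [-0.107, 0.121], [-0.115, 0.132], [-0.123, 0.137], [-0.131, 0.143], [-0.138, 0.148], [-0.146, 0.153], [-0.153, 0.158]]
```

{"method": "apply_moves", "body": {
  "targets": [
    {"translation": [0.04,0,-0.023],"twist": 0,"hand": 0.6},
    {"translation": [0.04,0,-0.02],"twist": 0,"hand": 0.6},
    {"translation": [0.04,0,-0.02],"twist": 0,"hand": 0.6},
    {"translation": [0.04,0,-0.015],"twist": 0,"hand": 0.6},
    {"translation": [0.04,0,-0.01],"twist": 0,"hand": 0.6}
  ]
}}

```text
time: 15.4
tool_pos: [0.5687, -0.1239, 0.1439]
tool_rot: [0.0, 0.707, 0.707, 0.0]
contact_force: [-0.1, -0.6, -0.0]
gripper_width: 0.601
grasp_force: 0.1
```

Run:
```python
from h import *
f=save('side','s10.png'); togo([.568,-.08,.112]); leftedge()
```

```text
t 15.45 tcp [ 0.5687 -0.1234  0.144 ] yaw y 0.08 F [0.7  0.04 0.06] w 0.6 j [-0.34  0.04  1.81  0.    1.29 -0.34]
togo units [ 0.434 -0.007  0.32 ]
0.63
[[-0.061, 0.042], [-0.072, 0.076], [-0.082, 0.111], [-0.091, 0.133], [-0.099, 0.142], [-0.108, 0.147], [-0.116, 0.155], [-0.123, 0.16], [-0.131, 0.165], [-0.138, 0.17], [-0.146, 0.175], [-0.153, 0.18], [-0.16, 0.182], [-0.167, 0.185]]
```

Now about 72° and no longer sliding. I push it over.

{"method": "apply_moves", "body": {
  "targets": [
    {"translation": [0.05,0,-0.01],"twist": 0,"hand": 0.6},
    {"translation": [0.05,0,0],"twist": 0,"hand": 0.6},
    {"translation": [0.05,0,0],"twist": 0,"hand": 0.6},
    {"translation": [0.05,0,0],"twist": 0,"hand": 0.6},
    {"translation": [0.05,0,0],"twist": 0,"hand": 0.6},
    {"translation": [0.05,0,0],"twist": 0,"hand": 0.6},
    {"translation": [0.05,0,0],"twist": 0,"hand": 0.6},
    {"translation": [0.05,0,0],"twist": 0,"hand": 0.6}
  ]
}}

```text
time: 16.3
tool_pos: [0.5686, -0.0838, 0.1446]
tool_rot: [-0.0, 0.707, 0.707, -0.0]
contact_force: [0.6, 0.7, -0.3]
gripper_width: 0.598
grasp_force: 0.0
```

{"method": "apply_moves", "body": {
  "targets": [
    {"translation": [0.05,0,0],"twist": 0,"hand": 0.6},
    {"translation": [0.05,0,0],"twist": 0,"hand": 0.6},
    {"translation": [0.05,0,0],"twist": 0,"hand": 0.6},
    {"translation": [0.05,0,0],"twist": 0,"hand": 0.6},
    {"translation": [0,0,0],"twist": 0,"hand": 0.6},
    {"translation": [0,0,0],"twist": 0,"hand": 0.6},
    {"translation": [0,0,0],"twist": 0,"hand": 0.6},
    {"translation": [0,0,0],"twist": 0,"hand": 0.6}
  ]
}}

```text
time: 17.1
tool_pos: [0.5686, -0.0645, 0.1446]
tool_rot: [0.0, 0.707, 0.707, -0.0]
contact_force: [0.1, 0.3, -0.5]
gripper_width: 0.598
grasp_force: 0.0
```

{"method": "apply_moves", "body": {
  "targets": [
    {"translation": [0,0,-0.4],"twist": 0,"hand": 0.6},
    {"translation": [0,0,-0.4],"twist": 0,"hand": 0.6},
    {"translation": [-0.4,0,0],"twist": 0,"hand": 0.6},
    {"translation": [-0.4,0,0],"twist": 0,"hand": 0.6},
    {"translation": [-0.4,0,0],"twist": 0,"hand": 0.6},
    {"translation": [-0.4,0,0],"twist": 0,"hand": 0.6},
    {"translation": [-0.4,0,0],"twist": 0,"hand": 0.6},
    {"translation": [0,0,0],"twist": 0,"hand": 0.6}
  ]
}}

```text
time: 17.9
tool_pos: [0.5682, -0.2687, 0.2245]
tool_rot: [0.001, 0.709, 0.706, -0.001]
contact_force: [-0.6, 0.8, -0.7]
gripper_width: 0.602
grasp_force: 0.0
```

Run:
```python
from h import *
togo([.568,-.08,.112])
f=save('side','s11.png'); g=save('top','t11.png')
for c in('top','side'):
  for q in ('board','spool','jar','hatblock','brush'):
    for r in recognise(c,q)[:3]: print(q,c,np.round(r['point'],3),round(r['score'],2))
cv2.imwrite('pics/c11.png',np.vstack([cv2.resize(g[80:300,180:400,::-1],(400,300)),cv2.resize(f[150:310,130:370,::-1],(400,300))]))
```

```text
t 17.9 tcp [ 0.5682 -0.2687  0.2245] yaw y -0.24 F [-0.64  0.78 -0.71] w 0.6 j [-0.56  0.08  1.63 -0.    1.43 -0.56]
togo units [ 1.889 -0.009  1.122]
board top [0.353 0.083 0.012] 0.88
board top [0.559 0.027 0.01 ] 0.76
board top [0.327 0.297 0.009] 0.64
spool top [ 0.718 -0.075  0.051] 0.56
jar top [ 0.384 -0.076  0.081] 0.82
hatblock top [0.772 0.081 0.082] 0.76
brush top [ 0.656 -0.294  0.018] 0.82
board side [0.323 0.284 0.01 ] 0.7
board side [0.562 0.022 0.007] 0.58
board side [0.348 0.079 0.012] 0.56
spool side [ 0.717 -0.086  0.027] 0.49
jar side [ 0.384 -0.1    0.053] 0.74
hatblock side [0.777 0.039 0.029] 0.8
brush side [ 0.614 -0.294  0.022] 0.83
```

View pics/c11.png

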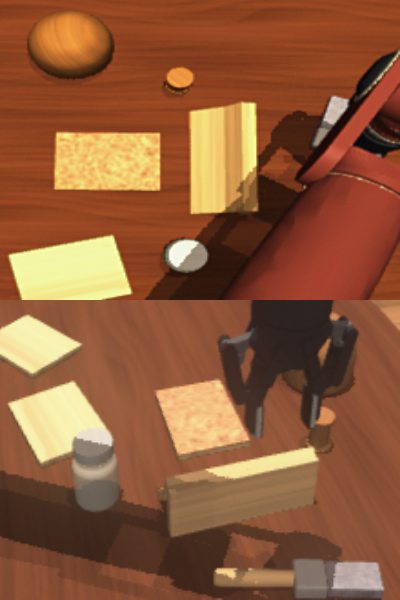

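The plate lies flat and cork side up at crop (107,161) in the top view and (200,418) in the side view, in front of the foot. The other things are where they were and the arm is clear.

```bash
python3 -c "
from plant import *
print(job_done())"
```

```text
the job is handed in; nothing more can be done
None
```

The board now lies flat and cork side up, with its centre about 115 mm in front of the backstop's foot line; the other things were not disturbed and the job is handed in (no verdict was returned).

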